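# Open the child-safe degreaser bottle

## Task

The extractor hood is due for a clean, so open the blue bottle of degreaser on the island: grip its red child-safe cap, press it down against its spring and, while pressing, turn it anticlockwise until it comes free, then lift it straight off. Finish while still holding the cap level, a few centimetres above the bottle's open mouth and touching nothing but your gripper, with the bottle left standing upright where it was. Leave the pot, the green bowl, the pepper pot and the spoons alone.

Things in the scene. Friction and masses are not known exactly. Their poses are not given: they have to be found in the camera images.
- cap_center (a point): Centre of the red safety cap: round, ribbed, 50 mm in diameter (51 over its fine ribs), 30 mm high, 35 g, two white turn arrows on top. This point is on its axis, 15 mm below its top and 15 mm above its lower edge; z points up out of the top. It can be gripped across any diameter; under its lower edge the neck (41 mm at most) is clear for 15 mm: fingertips have room there.
- cap_rim (a point): Centre of the cap's lower edge, 15 mm below cap_center. Lugs inside lock the closed cap: it can be neither lifted nor turned (2 to 4 degrees of play) unless pressed down 3 mm or more, and it never turns clockwise. Pressed, it turns anticlockwise seen from above: from 45 degrees past closed it is free to lift, at about 83 degrees it meets a stop, still free; 60 to 65 degrees is right.
- cap_press (a joint): How far the cap is pressed down on the neck against the sprung liner inside it, in m: 0 closed and unpressed, 0.005 pressed fully home, 0 again once lifted off. The spring begins at 6 N and takes about 9.5 N at 3 mm and 12 N at the full 5 mm, where it comes to a firm stop.
- bottle_mouth (a point): Centre of the rim of the bottle's neck, 198 mm above its foot, 3 mm above cap_center while the cap is closed and unpressed; z points up along the bottle. The x axes of this point and of cap_center agree while the cap is closed. The neck is 35 mm in diameter, 29 mm inside.
- bottle: The loose blue plastic degreaser bottle with a white and yellow blank label, standing freely on the tiles: round, 84 mm in diameter, straight up to 132 mm, shoulder to 164 mm, then the neck; with the cap 210 mm high. 0.6 to 1 kg with what is in it, so pressing on the cap also keeps it from spinning. Origin at the centre of its foot, z up.
- pot: Closed cast aluminium pot with black knob and two side handles, 220 mm in diameter, 280 mm over the handles, 152 mm high; origin under its centre. Not to be moved.
- bowl: Green plastic bowl, 130 mm in diameter, 55 mm high; origin under its centre. Not to be moved.
- pepper: White ceramic pepper pot with a blue band, 52 mm in diameter, 98 mm high; origin under its centre. Not to be moved.
- spoons: White ceramic spoon rest (120 by 110 mm) with a pair of steel serving spoons lying in it, the handles sticking out 130 mm towards its -x side, 26 mm high; origin under the rest's centre. Not to be moved.
Things that resemble listed ones, but are neither listed nor needed, are in the scene too. Of the things like the part that bears cap_center, leave any that is turquoise; of the rest the smaller one is meant. Several things look just like the bottle: the one meant starts farthest to the robot's left.

How it is judged (in metres and radians):
On the way, in this order (a step that is already met when the one before it is completed fails the run):
1. the gripped cap is pressed down at least 2.5 mm against its spring, still in its closed position (value of joint cap_press above 0.0025 m and angle between the x axis of cap_center and the x axis of bottle_mouth, either way round below 0.25 rad and contact force between the fingers and cap above 1 N), for 0.1 s.
2. the cap is turned at least 43 degrees, clear of its lugs, while still down on the neck (angle between the x axis of cap_center and the x axis of bottle_mouth, either way round above 0.75 rad and z of cap_center in the frame of bottle_mouth below 0.002 m and horizontal distance between cap_center and bottle_mouth below 0.006 m), for 0.05 s.
At the end, for the whole second after the job is handed in: The cap is in the fingers, level within 17 degrees and still, its centre 30 to 150 mm above the bottle's mouth and within 30 mm of being straight above it, touching nothing else; the bottle stands on the tiles untouched, upright within 3 degrees and within 30 mm of where it started (z of cap_center in the frame of bottle_mouth between 0.03 and 0.15 m and horizontal distance between cap_center and bottle_mouth below 0.03 m and angle between cap_center's own z axis and vertical below 0.3 rad and contact force between the fingers and cap above 1 N and contact force between cap and bottle below 0.05 N and linear speed of cap below 0.02 m/s and angle between bottle's own z axis and vertical below 0.05 rad and height (world z) of bottle below 0.005 m and distance of bottle from where it was at the start of the episode below 0.03 m and contact force between each of the arm, the fingers and bottle below 0.1 N); the arm keeps its last pose, push and grip.
It fails at once if the bottle is tipped by more than 15 degrees or lifted off the tiles by more than 20 mm (angle between bottle's own z axis and vertical above 0.26 rad or height (world z) of bottle above 0.02 m).
It fails at once if the pot, bowl, pepper pot or spoons are moved by more than 15 mm or the pepper pot is tipped (distance of any of pot, bowl, pepper, spoons from where it was at the start of the episode above 0.015 m or angle between pepper's own z axis and vertical above 0.3 rad).
It also fails if it takes over 35 s, if anything falls off the work surface, if the arm or the gripper's body presses on something with over 40 N, if the wrist force passes 120 N, or if a joint passes its speed limit or range.

## Robot

A 6-joint arm with a two-finger parallel gripper is mounted at the origin on the work surface. World frame = base frame: x ahead of the robot, y to its left, z up, the work surface at z = 0. Lengths are in m, angles in degrees, forces in N, time in s.
With the tool pointing down it reaches from about 0.35 to 0.875 m from the base axis. Payload 15.5 kg.
Tool frame: the origin (TCP) lies midway between the tips of the shut fingers; the grasp point (between the pads) lies env.hold_point_z behind it (env.hold_point_z is the distance from the TCP to the grasp point, in m); z points along the fingers, y is the direction in which the jaws open and shut (so a half turn about z gives the same grasp; the last joint's range is limited). The gripper opens to 85 mm and grips with 20 to 120 N. Pads are 22 mm wide; open, the fingers measure 114 mm over their backs; the gripper's body (76 mm by 85 mm) begins 54 mm behind the grasp point. The pads swing forward as they close: fully open they stand 13 mm farther back than shut.
Start: joints at [-71.82, 28.281, 77.091, -0, 74.628, -5.472], TCP at [0.251, -0.573, 0.231] pointing down, gripper open.
Joint ranges: [-166.48, 166.48], [-47.26, 123.95], [12.59, 153.08], [-70.14, 250.14], [6.76, 159.57], [-176.63, 176.63]. Speed limits (degrees/s): [108.29, 108.29, 147.25, 172.46, 172.46, 172.46].

## Interface

Orientations are given as [roll, pitch, yaw] about the fixed x, y, z axes, in that order (R = Rz(yaw) Ry(pitch) Rx(roll)).
In Python, from station import env, vision, close_job, finder gives the robot as it stands. The module is installed in compiled form; this text tells all that it offers.
- The arm moves only by the tool carry_out, never from a script. Its argument "rows" is a list that holds one entry, the list of rows, each a list of 6 numbers: the shift along the tool's x, y, z each as a share of 500 mm, from -1 to 1, then the turn, a rotation vector about the tool's x, y, z each as a share of 360 degrees, from -1 to 1. A call has 1 to 8 rows; each row is the pose to reach, as a shift and turn from the pose measured when the call began, along the tool's axes at that moment, turning the shorter way round; what a row does not reach only later rows make up. A row lasts 1/8 s, in which the tool goes at most 62.5 mm and 10.7 degrees, less where a joint would pass 70% of its speed; a pose out of reach is approached as far as the arm can. A call with a number of a shift or a turn outside -1 to 1 is refused whole. A call with a gripper value outside its range is refused whole. "jaw" is the gripper's target within -1 to 1 (shut at 1, half-way at 0, fully open at -1), set as the call begins (left out, the last holds). The fingers move at their own pace and stop on an object; the grip force is fixed at half the most. Time passes only in rows, so rows that repeat a pose let the fingers close. It gives the time, the measured TCP pose, the force and the opening at its end, in the units of the state.
- env.get_obs(): the state, without advancing time (a new reading comes with each control period).
- vision.snapshot(name): name is "scene" or "top" or "wrist"; returns a dict with "img" (400x640x3 uint8, red, green, blue), "range_z" (400x640 float32, m along the optical axis (not along the pixel's ray), 0 where there is no reading), "fov_y" (degrees; the focal length in pixels is half the picture's height over the tangent of half this angle, whatever the lens; pixels are square), "cx", "cy" (the principal point, pixels), "k1" (the pictures are not rectified: a ray, as slopes to the right and down, at radius r is drawn at 1 + k1 r^2 times it, then the intrinsics apply), "rvec" (rotation vector, rad) and "tvec" (3), from world to camera coordinates, as OpenCV has them. Camera axes: x right, y down, z forward; pixel columns grow to the right and rows downward; lengths in m; the calibration is good to about 2 mm. A picture is of the moment at which its call begins.
- close_job(): hands the job in, once; it reports no verdict.
Trained networks look in a picture, given as the dict that the camera call returned (one of the last four; its "shot" number tells which), for a name from the list of things; names that differ only in an ending like _2 or _b are one class to them, and where a whole thing is asked for, a point or a joint stands for the part that bears it (a point fixed in the world has none). Each returns a list of dicts, best first, with "score" (0 to 1); they miss things now and then, are a little off and sometimes report something else, mostly with a low value. They report only what shows in the picture. A call takes as long as a camera call. They do not tell look-alikes from the thing itself.
- finder.cut_out(picture, target): "region" (400x640 bool, what is visible of it) and "xy" ([column, row] in pixels, amid what is visible of it).
- finder.place_of(picture, target): "xy" ([column, row] in pixels: a listed point, or the origin of a listed thing).
The state is a dict: "time_s": time; "joint_pos": joint angles; "qd": joint speeds; "joint_efforts": joint torques, N m; "tcp_pos": TCP position; "ee_rot": TCP orientation; "contact_force": force on the tool from outside, world axes, zero at the start; "wrist_torque": the same for the moment, N m; "gripper_width": opening from 0.0 (shut) to 1.0 (fully open).
Only numpy, scipy, OpenCV 4.12 (cv2) and the standard library are available. Lean on these libraries where they do the work, as an engineer would, in place of code of your own. Each camera call takes 0.05 s, during which the arm holds its last target.

## Working session

There is one attempt and no reset: what is moved stays moved. The work goes in short steps, Python scripts to look and compute and a tool call to move; the robot and the scene stay as the last step left them, time stands still between calls to the robot, and variables do not carry over. Pictures are saved under pics/ and viewed, and the job is handed in when it is done.

Besides the shell and the picture viewer there is one more tool, called after "Request:" as name(argument=value, ...), one argument or row to a line, values as JSON. carry_out: Moves the arm, as the interface text tells. Its arguments: {"type":"object","properties":{"rows":{"type":"array","items":{"type":"array","items":{"type":"array","items":{"type":"number","minimum":-1,"maximum":1}}}},"jaw":{"type":"number"}},"required":["rows"]}

```bash
mkdir -p pics
cat > h.py <<'E'
import numpy as np, cv2
from scipy.spatial.transform import Rotation as R
from station import env, vision, close_job, finder
def K(s):
    f=200/np.tan(np.radians(s["fov_y"]/2)); return f
def px2w(s,xy,z=None):
    xy=np.atleast_2d(np.asarray(xy,float)); f=K(s)
    d=(xy-[s["cx"],s["cy"]])/f
    u=d.copy()
    for _ in range(20): u=d/(1+s["k1"]*(u**2).sum(1,keepdims=True))
    Rm=R.from_rotvec(np.ravel(s["rvec"])).as_matrix(); t=np.ravel(s["tvec"])
    ray=np.c_[u,np.ones(len(u))]
    c=-Rm.T@t
    w=ray@Rm
    if z is None:
        ij=np.round(xy).astype(int); dep=s["range_z"][ij[:,1].clip(0,399),ij[:,0].clip(0,639)]
        return c+w*dep[:,None]
    return c+w*((z-c[2])/w[:,2])[:,None]
def save(s,n): cv2.imwrite(f"pics/{n}.png",s["img"][:,:,::-1])
E
python3 - <<'E'
from h import *
o=env.get_obs(); print(o, env.hold_point_z)
for n in ["scene","top"]:
    s=vision.snapshot(n); save(s,n+"0")
    for t in ["cap_center","bottle_mouth","bottle","pot","bowl","pepper","spoons"]:
        for r in finder.cut_out(s,t):
            ys,xs=np.nonzero(r["region"]); p=px2w(s,np.c_[xs,ys]); ok=s["range_z"][ys,xs]>0; p=p[ok]
            print(n,t,round(r["score"],2),np.round(r["xy"]),len(xs),np.round(np.median(p,0),3),np.round(np.percentile(p,2,0),3),np.round(np.percentile(p,98,0),3), np.median(s["img"][ys,xs],0))
    for t in ["cap_center","bottle_mouth"]:
        print(t,[(round(r["score"],2),np.round(r["xy"])) for r in finder.place_of(s,t)])
E
```

```text
{'time_s': 0.0, 'joint_pos': array([-7.18189662e+01,  2.83154692e+01,  7.71283536e+01, -2.34540054e-04,
        7.46248859e+01, -5.47134382e+00]), 'qd': array([ 0.12330418, -0.02468732,  0.07133884, -0.04508061,  0.00578382,
       -0.03292078]), 'joint_efforts': array([-1.72182376e-03, -8.82164240e+01, -3.83868170e+01, -2.22402573e-04,
        1.01404614e-02,  2.89407615e-05]), 'tcp_pos': array([ 0.25063745, -0.57216059,  0.23068665]), 'ee_rot': array([-1.79931583e+02, -6.32618392e-03,  2.36524362e+01]), 'contact_force': array([-0.34606357,  0.76188919,  0.76030147]), 'wrist_torque': array([ 0.00756485, -0.04323933,  0.03101084]), 'gripper_width': 1.0014472011158133} 0.0187
scene cap_center 0.79 [412. 208.] 386 [0.445 0.301 0.038] [ 0.407  0.272 -0.   ] [0.469 0.333 0.045] [126.  23.  22.]
scene cap_center 0.62 [381. 180.] 280 [0.461 0.175 0.207] [0.431 0.152 0.154] [0.478 0.199 0.213] [121.5  23.   22. ]
scene bottle_mouth 0.94 [331. 187.] 990 [0.429 0.03  0.134] [ 0.386 -0.007  0.012] [0.444 0.068 0.197] [25. 42. 50.]
scene bottle_mouth 0.74 [377. 205.] 830 [0.484 0.167 0.117] [0.
[... 1829 characters left out ...]
576 -0.48   0.112] [ 0.465 -0.582  0.   ] [ 0.711 -0.38   0.151] [89. 88. 86.]
top bowl 0.98 [330. 162.] 1272 [ 0.71  -0.049  0.021] [ 0.646 -0.108 -0.002] [0.761 0.011 0.059] [24. 74. 36.]
top pepper 0.66 [382. 220.] 259 [ 0.499 -0.201  0.089] [ 0.482 -0.223  0.002] [ 0.522 -0.183  0.102] [99. 92. 86.]
top pepper 0.36 [474. 189.] 3971 [ 0.576 -0.48   0.112] [ 0.463 -0.582  0.001] [ 0.712 -0.38   0.151] [89. 88. 86.]
top spoons 0.84 [176. 206.] 1441 [0.57  0.459 0.009] [ 0.411  0.402 -0.002] [0.641 0.521 0.028] [98. 96. 93.]
cap_center [(0.94, array([217., 249.])), (0.76, array([257., 276.])), (0.55, array([257., 231.]))]
bottle_mouth [(0.8, array([306., 244.])), (0.57, array([257., 231.]))]
```

View pics/scene0.png

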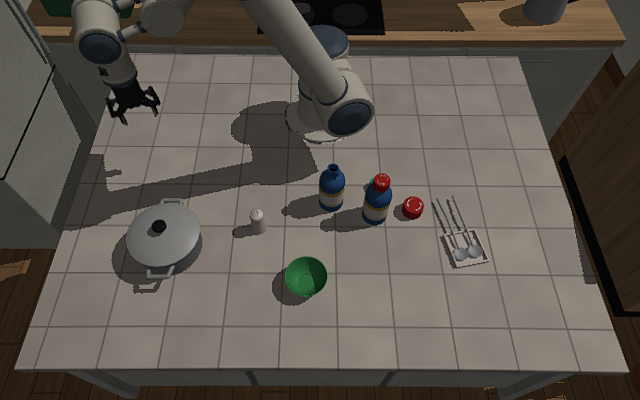

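View pics/top0.png

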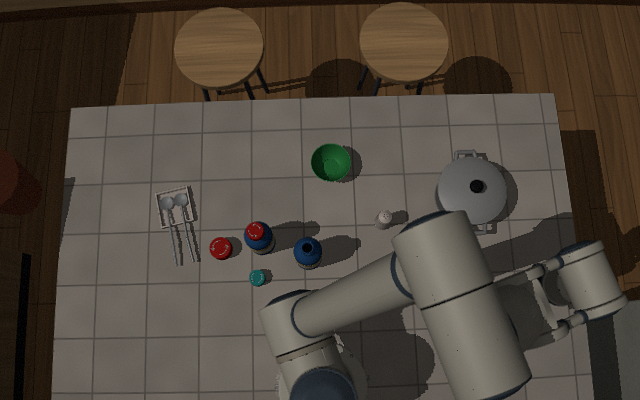

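Run:
```python
from h import *
for n in ["scene","top"]:
    s=vision.snapshot(n)
    H,W=s["img"].shape[:2]
    g=np.stack(np.meshgrid(np.arange(W),np.arange(H)),-1).reshape(-1,2)
    p=px2w(s,g); col=s["img"].reshape(-1,3).astype(int)
    m=(col[:,0]>2*col[:,1])&(col[:,0]>50)&(np.hypot(p[:,0]-.455,p[:,1]-.177)<.045)&(p[:,2]>.15)
    q=p[m]; top=q[q[:,2]>q[:,2].max()-.008]
    print(n,m.sum(),np.median(top,0),top.min(0),top.max(0),q[:,2].min())
    (c,r)=cv2.minEnclosingCircle(top[:,:2].astype(np.float32)); print(c,r)
```

```text
scene 196 [0.45285639 0.17390259 0.20999646] [0.43095973 0.15307312 0.20755531] [0.47893613 0.19915246 0.21550837] 0.15526058792872433
(0.45499783754348755, 0.17585459351539612) 0.025512157008051872
top 225 [0.45302798 0.18153427 0.21297214] [0.43036181 0.15369192 0.21119871] [0.47584345 0.2014984  0.21915018] 0.19219392996765072
(0.4525444805622101, 0.17797443270683289) 0.024584276601672173
```

The scene view shows the capped bottle's red cap at about (381,180). In the top view it is at (257,231). That puts the cap axis at about (0.454, 0.177), with its top at 0.21. It is the leftmost bottle, and its cap is 50 mm across. The loose red cap at (218,246) in the top view is larger, and the turquoise one at (257,278) is excluded. I'll move over the bottle in two steps.

Request:
carry_out(
  rows=[
    [[0.1,-0.08,-0.14,0,0,0],[0.2,-0.15,-0.2,0,0,-0.02],[0.3,-0.23,-0.2,0,0,-0.04],[0.4,-0.3,-0.2,0,0,-0.06],[0.5,-0.38,-0.2,0,0,-0.08],[0.6,-0.45,-0.2,0,0,-0.1],[0.68,-0.51,-0.2,0,0,-0.12],[0.68,-0.51,-0.2,0,0,-0.15]],
  ],
  jaw=-1,
)

```text
time_s: 2.1
tcp_pos: [0.461, -0.1996, 0.3315]
ee_rot: [180.0, -0.0, 78.1]
contact_force: [-0.2, -0.6, 0.1]
gripper_width: 0.996
```

Request:
carry_out(
  rows=[
    [[0.12,-0.03,0,0,0,0],[0.24,-0.06,0,0,0,0],[0.36,-0.09,0,0,0,0],[0.48,-0.11,0,0,0,0],[0.6,-0.14,0,0,0,0],[0.7,-0.16,0.02,0,0,0],[0.734,-0.169,0.02,0,0,0],[0.734,-0.169,0.02,0,0,0]],
  ],
)

```text
time_s: 3.1
tcp_pos: [0.4542, 0.1775, 0.3216]
ee_rot: [180.0, -0.0, 78.2]
contact_force: [-0.2, -0.4, -0.2]
gripper_width: 0.998
```

Run:
```python
from h import *
o=env.get_obs(); print(o["tcp_pos"],o["ee_rot"],o["joint_pos"],o["contact_force"])
s=vision.snapshot("wrist"); save(s,"w1")
H,W=s["img"].shape[:2]
g=np.stack(np.meshgrid(np.arange(W),np.arange(H)),-1).reshape(-1,2)
p=px2w(s,g); col=s["img"].reshape(-1,3).astype(int)
m=(col[:,0]>2*col[:,1])&(col[:,0]>40)&(np.hypot(p[:,0]-.455,p[:,1]-.177)<.045)&(p[:,2]>.15)
q=p[m]; print(m.sum())
top=q[q[:,2]>np.percentile(q[:,2],60)-.008]
print(np.median(top,0),top.min(0),top.max(0)); print(cv2.minEnclosingCircle(top[:,:2].astype(np.float32)))
for r in finder.place_of(s,"cap_center"): print(r["score"],r["xy"],px2w(s,r["xy"],.195))
for r in finder.cut_out(s,"cap_center"):
  ys,xs=np.nonzero(r["region"]);P=px2w(s,np.c_[xs,ys]);P=P[P[:,2]>.205];print(r["score"],len(xs),len(P), P.max(0) if len(P) else 0, P.min(0) if len(P) else 0)
```

```text
[0.45417782 0.17750199 0.32164128] [ 1.79972077e+02 -1.20801001e-02  7.81657953e+01] [ 1.43271511e+01  1.21694936e+01  8.78606630e+01 -1.49150052e-03
  7.99394551e+01  2.61616189e+01] [-0.16216224 -0.35229162 -0.17405125]
2907
[0.45329215 0.17933834 0.20992935] [0.42798153 0.15218399 0.20206331] [0.47803548 0.20164821 0.21222124]
((0.4528667628765106, 0.17670120298862457), 0.0252618920058012)
0.84 [231.9, 155.1] [[0.38983229 0.21759907 0.195     ]]
0.78 [281.8, 46.5] [[0.44846981 0.28677798 0.195     ]]
0.69 [319.3, 185.8] [[0.45319063 0.17795557 0.195     ]]
0.96 1402 0 0 0
0.93 3126 12 [0.4718657  0.25978357 0.46423027] [0.4718657  0.25978357 0.46423027]
0.75 3280 2952 [0.47778429 0.25978357 0.46423027] [0.42798153 0.15280711 0.20505674]
```

```bash
ls pics
```

```text
scene0.png
top0.png
w1.png
```

View pics/w1.png

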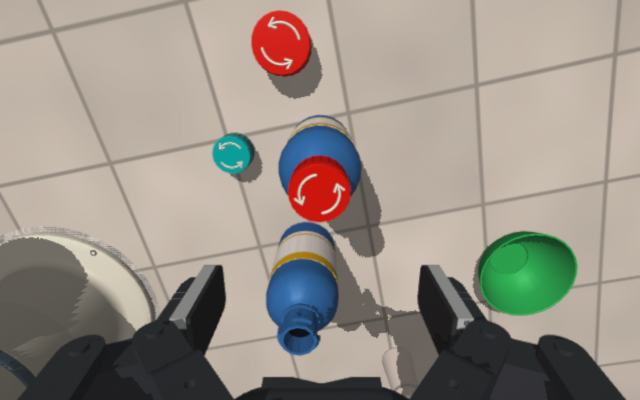

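The wrist view shows the cap at (320,188), between the fingers' columns. Its axis is at (0.453, 0.177), which agrees with the other two cameras. Next I descend.

Request:
carry_out(
  rows=[
    [[-0.001,-0.002,0.08,0,0,0],[-0.001,-0.002,0.16,0,0,0],[-0.001,-0.002,0.23,0,0,0],[-0.001,-0.002,0.28,0,0,0],[-0.001,-0.002,0.3,0,0,0],[-0.001,-0.002,0.3,0,0,0]],
  ],
)

```text
time_s: 4.0
tcp_pos: [0.4537, 0.175, 0.1719]
ee_rot: [180.0, 0.0, 77.9]
contact_force: [0.1, -0.2, 0.4]
gripper_width: 1.001
```

Run:
```python
from h import *
s=vision.snapshot("wrist"); save(s,"w2"); s=vision.snapshot("scene"); save(s,"s2"); cv2.imwrite("pics/s2c.png",cv2.resize(s["img"][120:250,300:460,::-1],None,fx=4,fy=4,interpolation=cv2.INTER_CUBIC))
print(env.get_obs()["contact_force"])
```

```text
[ 0.21309479 -0.05725054  0.11012969]
```

View pics/w2.png

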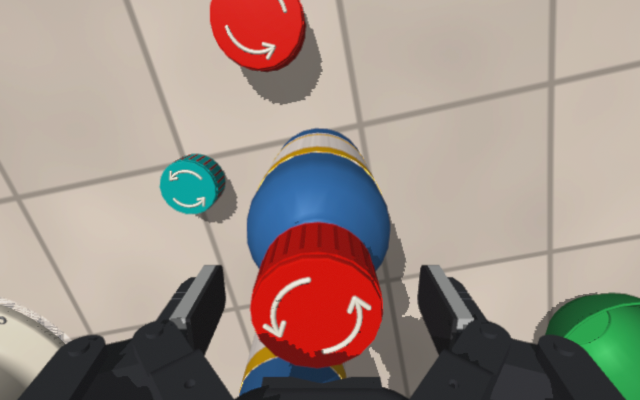

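View pics/s2c.png

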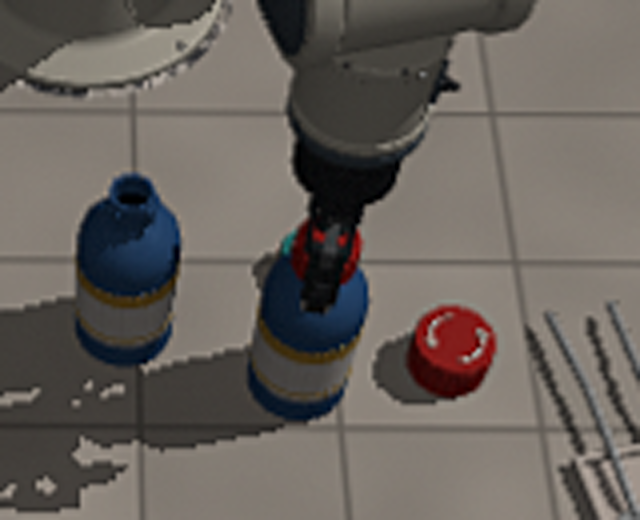

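The wrist view shows the cap centred between the fingers at (317,310) with the gaps even. I'll correct 2 mm along tool x and close.

Request:
carry_out(
  rows=[
    [[0.003,-0.001,0,0,0,0],[0.003,-0.001,0,0,0,0]],
  ],
)

```text
time_s: 4.35
tcp_pos: [0.4543, 0.1772, 0.1734]
ee_rot: [179.8, -0.1, 78.0]
contact_force: [0.1, 0.5, 0.3]
gripper_width: 0.998
```

Request:
carry_out(
  rows=[
    [[0,0,0,0,0,0],[0,0,0,0,0,0],[0,0,0,0,0,0],[0,0,0,0,0,0],[0,0,0,0,0,0],[0,0,0,0,0,0],[0,0,0,0,0,0],[0,0,0,0,0,0]],
  ],
  jaw=1,
)

```text
time_s: 5.35
tcp_pos: [0.4543, 0.1772, 0.1736]
ee_rot: [179.8, -0.1, 78.0]
contact_force: [-1.9, -0.5, 5.6]
gripper_width: 0.569
```

Run:
```python
from h import *
s=vision.snapshot("wrist"); save(s,"w3")
o=env.get_obs(); print(o)
```

```text
{'time_s': 5.4, 'joint_pos': array([ 1.42972378e+01,  2.14825337e+01,  1.00383817e+02, -7.40998385e-03,
        5.79323066e+01,  2.63148440e+01]), 'qd': array([-0.07823971,  0.0102197 ,  0.00544307, -0.00014974,  0.05277012,
       -0.07258264]), 'joint_efforts': array([-4.76778410e-01, -6.57087493e+01, -2.96243674e+01, -2.12311484e-01,
       -6.77731968e-01,  2.41077221e-03]), 'tcp_pos': array([0.45425823, 0.17723268, 0.17357159]), 'ee_rot': array([ 1.79816732e+02, -8.36146812e-02,  7.79864506e+01]), 'contact_force': array([-2.44775313,  0.46875727,  5.11726259]), 'wrist_torque': array([0.06644255, 0.40314056, 0.03017588]), 'gripper_width': 0.5678620563168298}
```

View pics/w3.png

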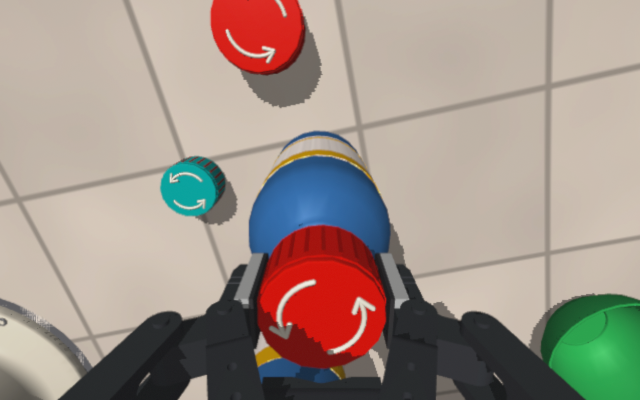

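The cap sits square in the fingers, with width 0.57 (about 48 mm). Next I press.

Request:
carry_out(
  rows=[
    [[0,0,0.004,0,0,0],[0,0,0.008,0,0,0],[0,0,0.008,0,0,0]],
  ],
)

```text
time_s: 5.78
tcp_pos: [0.4543, 0.1773, 0.1699]
ee_rot: [179.8, -0.1, 78.0]
contact_force: [-1.9, 0.2, 10.2]
gripper_width: 0.57
```

Request:
carry_out(
  rows=[
    [[0,0,0.003,0,0,0],[0,0,0.004,0,0,0],[0,0,0.004,0,0,0]],
  ],
)

```text
time_s: 6.15
tcp_pos: [0.4547, 0.1775, 0.1687]
ee_rot: [179.7, -0.1, 78.0]
contact_force: [-4.1, -1.9, 18.2]
gripper_width: 0.574
```

Request:
carry_out(
  rows=[
    [[0,0,0.001,0,0,-0.015],[0,0,0.001,0,0,-0.03],[0,0,0.001,0,0,-0.045],[0,0,0.001,0,0,-0.06],[0,0,0.001,0,0,-0.06]],
  ],
)

```text
time_s: 6.78
tcp_pos: [0.4552, 0.1774, 0.1688]
ee_rot: [179.6, -0.0, 99.7]
contact_force: [-0.5, -2.0, 11.9]
gripper_width: 0.574
```

Run:
```python
from h import *
s=vision.snapshot("wrist"); save(s,"w4")
o=env.get_obs(); print(o["contact_force"],o["wrist_torque"],o["joint_pos"])
```

```text
[-1.38387225 -1.04403367 11.38743141] [-0.33309253  0.19743383  0.13715984] [ 1.42959095e+01  2.18775290e+01  1.00706936e+02 -2.13234426e-02
  5.70499201e+01  4.68486431e+00]
```

View pics/w4.png

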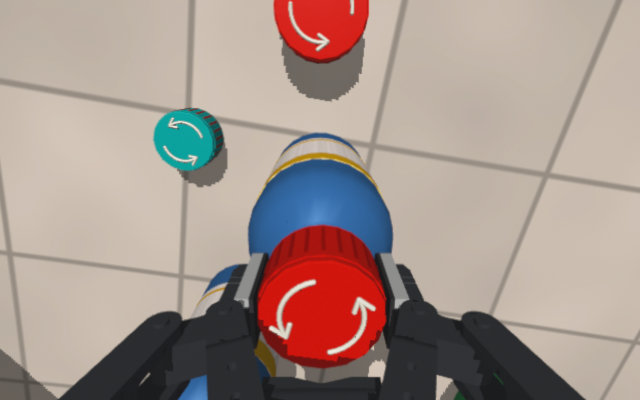

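The cap turned with the jaws. The arrows keep their place relative to the fingers and the tiles have turned, with 11.4 N still pressing. I'll press slightly more and turn the rest.

Request:
carry_out(
  rows=[
    [[0,0,0.002,0,0,0],[0,0,0.003,0,0,-0.02],[0,0,0.003,0,0,-0.04],[0,0,0.003,0,0,-0.06],[0,0,0.003,0,0,-0.08],[0,0,0.003,0,0,-0.1],[0,0,0.003,0,0,-0.117],[0,0,0.003,0,0,-0.117]],
  ],
)

```text
time_s: 7.82
tcp_pos: [0.4564, 0.1775, 0.1685]
ee_rot: [179.6, 0.4, 141.8]
contact_force: [-1.1, -3.1, 22.2]
gripper_width: 0.571
```

Run:
```python
from h import *
s=vision.snapshot("wrist"); save(s,"w5")
o=env.get_obs(); print(o["contact_force"],o["wrist_torque"],o["joint_pos"])
```

```text
[-0.41953002 -3.14473914 22.03630481] [-0.41255767  0.20170868  0.12659795] [ 1.42839845e+01  2.19111237e+01  1.00704302e+02 -5.02462086e-02
  5.68486193e+01 -3.74650989e+01]
```

View pics/w5.png

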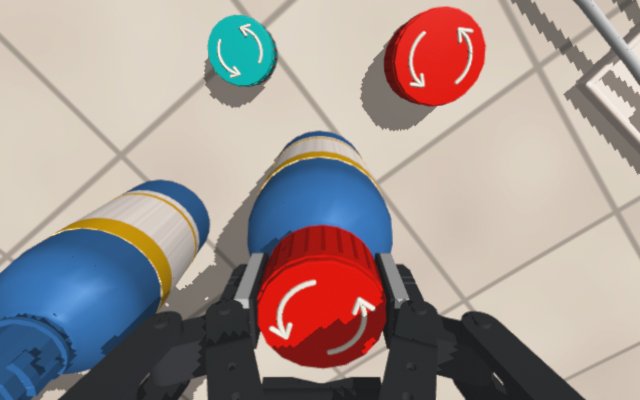

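The wrist has turned 63.8° with 22 N of press. I'll lift a little and watch the force, because a pull downward would mean the cap is still locked.

Request:
carry_out(
  rows=[
    [[0,0,-0.006,0,0,0],[0,0,-0.012,0,0,0],[0,0,-0.016,0,0,0],[0,0,-0.016,0,0,0]],
  ],
)

```text
time_s: 8.38
tcp_pos: [0.4563, 0.1774, 0.1765]
ee_rot: [179.6, 0.4, 141.8]
contact_force: [-0.8, -1.2, 0.5]
gripper_width: 0.569
```

The force is about 0, so the cap is free. I lift straight up.

Request:
carry_out(
  rows=[
    [[0,0,-0.015,0,0,0],[0,0,-0.035,0,0,0],[0,0,-0.06,0,0,0],[0,0,-0.09,0,0,0],[0,0,-0.12,0,0,0],[0,0,-0.14,0,0,0],[0,0,-0.14,0,0,0],[0,0,-0.14,0,0,0]],
  ],
)

```text
time_s: 9.38
tcp_pos: [0.4554, 0.1772, 0.2462]
ee_rot: [179.6, 0.3, 141.8]
contact_force: [-0.9, 0.7, -0.3]
gripper_width: 0.576
```

Run:
```python
from h import *
o=env.get_obs(); print(o["contact_force"],o["gripper_width"],o["tcp_pos"])
s=vision.snapshot("wrist"); save(s,"w6")
s=vision.snapshot("scene"); cv2.imwrite("pics/s6c.png",cv2.resize(s["img"][120:250,300:460,::-1],None,fx=4,fy=4,interpolation=cv2.INTER_CUBIC))
H,W=s["img"].shape[:2]
for n in ["scene","top","wrist"]:
    s=vision.snapshot(n)
    for r in finder.place_of(s,"bottle_mouth"): print(n,"mouth",round(r["score"],2),r["xy"],px2w(s,r["xy"],.198))
    for r in finder.place_of(s,"cap_center"): print(n,"cap",round(r["score"],2),r["xy"],px2w(s,r["xy"],.258))
    for r in finder.place_of(s,"bottle"): print(n,"bottle",round(r["score"],2),r["xy"],px2w(s,r["xy"],.0))
```

```text
[-0.91326693  0.73266129 -0.34643297] 0.576320820505697 [0.45541647 0.17723442 0.24615096]
scene mouth 0.56 [330.8, 171.3] [[0.4171079  0.02526746 0.198     ]]
scene mouth 0.55 [381.7, 183.8] [[0.46223121 0.17747203 0.198     ]]
scene cap 0.75 [383.3, 167.1] [[0.44445264 0.1753915  0.258     ]]
scene cap 0.65 [412.9, 208.7] [[0.58536407 0.24555239 0.258     ]]
scene bottle 0.82 [371.3, 217.0] [[0.46289003 0.1688511  0.        ]]
scene bottle 0.76 [327.5, 204.6] [[0.41465951 0.02126732 0.        ]]
top mouth 0.67 [305.2, 246.7] [[0.40335429 0.0370621  0.198     ]]
top mouth 0.47 [257.1, 227.6] [[0.46239497 0.17183625 0.198     ]]
top cap 0.5 [251.0, 223.1] [[0.46357285 0.18129291 0.258     ]]
top cap 0.46 [216.9, 249.1] [[0.39499738 0.27394175 0.258     ]]
top bottle 0.83 [306.6, 256.6] [[0.40232807 0.03837993 0.        ]]
top bottle 0.67 [267.6, 241.1] [[0.45630298 0.16187609 0.        ]]
wrist mouth 0.66 [319.2, 226.1] [[0.45617005 0.17532208 0.198     ]]
wrist mouth 0.59 [89.3, 291.9] [[0.4001064  0.02972497 0.198     ]]
wrist cap 0.98 [256.9, 57.3] [[0.36987422 0.2155125  0.258     ]]
wrist cap 0.84 [317.7, 293.1] [[0.46037752 0.17117348 0.258     ]]
wrist cap 0.64 [403.9, 65.4] [[0.40432382 0.25493194 0.258     ]]
wrist bottle 0.89 [319.9, 156.7] [[0.45773234 0.17499135 0.        ]]
wrist bottle 0.64 [195.4, 192.6] [[0.39963178 0.03029371 0.        ]]
```

View pics/w6.png

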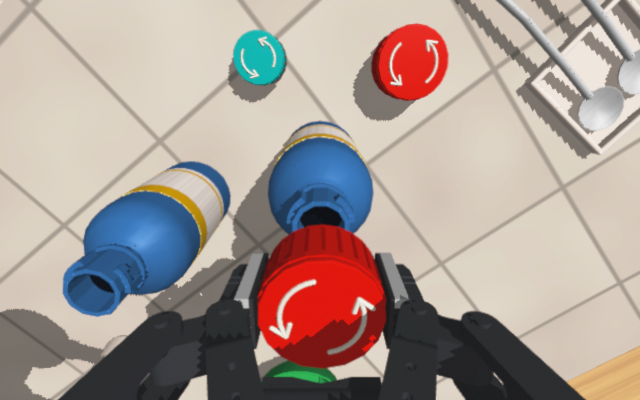

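View pics/s6c.png

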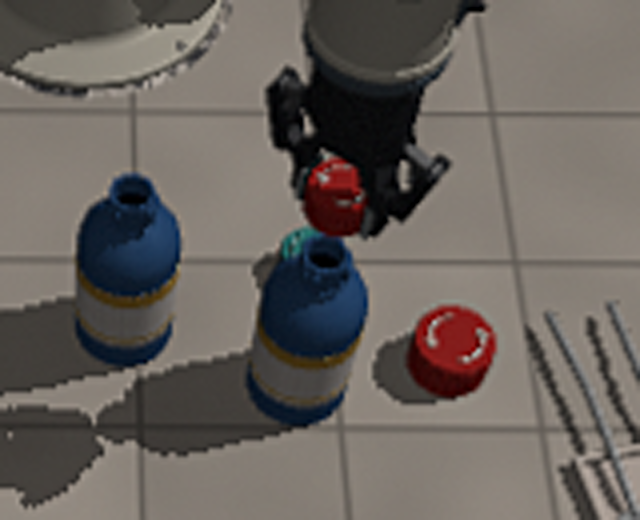

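The wrist and scene views show the mouth open at (320,215) in the wrist picture. The cap is level in the fingers about 7 cm above it, and the bottle is upright at its spot. I hand the job in.

Run:
```python
from h import *
print(env.get_obs()["qd"]); print(close_job())
```

```text
[ 0.09672367 -0.07540216 -0.14921173  0.02580382  0.05451714 -0.05541176]
the job is handed in; nothing more can be done
None
```

The blue bottle is open, and I handed the job in at about 9.6 s with the gripper holding the red cap above the mouth. The hand-in reports no verdict.

- **Pressing and turning:** I gripped the cap, pressed it to its stop (18 N) and turned it 64° anticlockwise. The press measured 11 to 22 N along the way. Raised 8 mm, the cap showed no pull on the wrist, so I lifted it straight off.
- **Final checks:** The cap is level, gripped (opening 0.576) and about 70 mm above the mouth. The wrist camera puts the mouth at (0.456, 0.175) and the tool is at (0.455, 0.177), so they line up within a few millimetres.
- **Bottle:** It stands upright, within a few millimetres of its starting spot by the wrist camera. The wrist force is about 0.
- **Other things:** The path kept clear of the pot, bowl, pepper pot and spoons, but I did not measure them again afterwards.
- **Disagreements:** The scene and top cameras' position estimates for the bottle and cap differed from the wrist camera's by up to about 15 mm. I put that down to the fingers hiding part of the view and to detector error. I could not see directly whether the bottle itself turned under the cap, but the cap coming free shows the lugs cleared.

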